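# Spot-mark a latch's second screw hole on a springy fold-down leaf

## Task

The push-button latch on the fold-down leaf is held by its first screw; mark the ply for the second one. Take the marking punch out of the tool block, set its point in the latch's open screw hole, press it straight down into the ply, square and steady, with 15 to 20 N for half a second (never more: the leaf gives under the hand), without leaning on the latch or letting the point skid, then lift it straight out. Stand the punch back in its hole in the block, let go, and leave the crockery as it is.

Things in the scene. Friction and masses are not known exactly. Their poses are not given: they have to be found in the camera images.
- leaf: Fold-down leaf of birch ply, 140 (x) x 270 (y) x 15 mm, level, its top face 75 mm above the counter, hinged at its -y end to a fixed ply cleat (45 mm long, as wide and high) and held up by a sprung folding stay. It gives under load, hardly near the hinge, several mm at the free end, and springs back. Origin: middle of the hinge line, in the top face; y towards the free end, z up.
- latch: Steel push-button latch on the leaf's top by its +x edge, held fast by one screw, 50 to 222 mm from the hinge. Plate 24 (x) x 86 (y) x 3 mm on the ply; mid case 34 (x) x 46 (y) mm, 16 mm high, round button to 22 mm; bolt out to +x. Screw holes 33 mm from the middle: -y (hinge side) holds a domed cross-head screw, +y is open. Origin: middle of the plate's underside, z up.
- open_hole (a point): Centre of the open screw hole at the level of the ply's face (the spot to be marked). The hole goes through the 3 mm ear: 6 mm wide at the bottom, countersunk at 90 degrees to 10 mm at the top. The case's side is 10 mm away. Moves with the leaf.
- tool_block: Wooden tool block 70 (x) x 120 (y) x 65 mm high, fixed. Origin at the centre of its underside, z up. Punch hole at y = -28 mm; at y = +20 and +42 mm two drill bits stand up to 10 mm above its top.
- block_hole (a point): Centre of the mouth of the punch's hole, in the block's top face. The hole is 16.5 mm wide and 58 mm deep.
- punch: Hand marking punch, steel, loose, 0.13 kg, 132 mm long, all one rigid piece, standing point down in the block, 74 mm above its top. Origin at its point, z along the axis to the cap. Pin 4 mm thick, 20 mm long, blunt conical point; cone from 20 to 34 mm; round knurled body 14 mm thick from 34 to 114 mm (grip at 90 to 95 mm); cap 15 mm thick.
- mug: Blue enamel mug, 82 mm wide and high, loose, bystander. Origin at the centre of its underside.
- bowl: White ceramic bowl, 144 mm wide, 60 mm high, loose, bystander. Origin at the centre of its underside.
- spice_jar: Grey plastic spice jar with a black twist cap, 48 mm wide, 92 mm high, loose, bystander. Origin at the centre of its underside.
- pot: Stainless steel pot with clip-on lid, 160 mm wide (216 over its handles), 123 mm high, loose, bystander. Origin at the centre of its underside.

How it is judged:
By the outcome, as a careful person would: the job done as asked, in the order asked, and still so for the second after the job is handed in, with the robot touching nothing.
It also fails if it takes over 62 s, if anything falls off the work surface, if the arm or the gripper's body presses on something with over 40 N, if the wrist force passes 120 N, or if a joint passes its speed limit or range.

## Robot

A 7-joint arm with a two-finger parallel gripper is mounted at the origin on the work surface. World frame = base frame: x ahead of the robot, y to its left, z up, the work surface at z = 0. Lengths are in m, angles in rad, forces in N, time in s.
With the tool pointing down it reaches from about 0.4 to 0.85 m from the base axis. Payload 10.4 kg.
Tool frame: the origin (TCP) lies on the centre line of the jaws, within the pads' length; the fingertips stand 11 mm ahead of it and the grasp point (between the pads) lies 8 mm behind it (tip_reach is the distance from the TCP to the fingertips, in m); z points along the fingers, y is the line along which they close (so a half turn about z gives the same grasp; the last joint's range is limited). The gripper opens to 85 mm and grips with 20 to 120 N. Pads are 22 mm wide; open, the fingers measure 114 mm over their backs; the gripper's body (76 mm by 85 mm) begins 54 mm behind the grasp point. The pads swing forward as they close: fully open they stand 13 mm farther back than shut.
Start: joints at [-1.194, 0.332, -0.065, 1.46, 0.022, 1.35, -0.088], TCP at [0.243, 0.576, 0.242] pointing down, gripper open.
Joint ranges: [-2.6, 2.6], [-0.5, 2.12], [-1.47, 1.34], [0.16, 2.42], [-1.27, 4.41], [0.06, 2.06], [-2.6, 2.6]. Speed limits (rad/s): [2.22, 2.22, 2.79, 2.79, 3.14, 3.14, 3.14].

## Interface

Orientations are given as a unit quaternion [x, y, z, w].
In Python, from workcell import get_obs, camera, hand_in, tip_reach gives the robot as it stands. The module is installed in compiled form; this text tells all that it offers.
- The arm moves only by the tool move_arm, never from a script. Its argument "plan" is a list of rows, each an object with "delta_pos": the shift along the tool's x, y, z in a scale on which 1.0 is 0.75 m, a list of three; "turn": the turn, a rotation vector about the tool's x, y, z in parts of the range, where 1.0 means 2 pi rad, a list of three; "fingers": the closure, from 0 (fully open) to 1 (shut). A call has 1 to 12 rows; each row is the pose to reach, as a shift and turn from the pose commanded when the call began, along the tool's axes at that moment; what a row does not reach only later rows make up. A row lasts 1/8 s, in which the tool goes at most 62.5 mm and 10.7 degrees, less where a joint would pass 70% of its speed; a pose out of reach is approached as far as the arm can. A shift or turn number past 1, either way, is cut back to 1. A call with a gripper value outside its range is refused whole. The fingers move at their own pace and stop on an object; "force" is the grip in N (left out, the last holds). Time passes only in rows, so rows that repeat a pose let the fingers close. It gives the time, the measured TCP pose, the force, the opening and the grip force at its end, in the units of the state.
- get_obs(): the state, without advancing time (a new reading comes with each control period).
- camera(name): name is "side" or "top" or "wrist"; returns a dict with "color" (384x512x3 uint8, red, green, blue), "range_z" (384x512 float32, m along the optical axis (not along the pixel's ray), 0 where there is no reading), "fx", "fy", "cx", "cy" (pixels), "R" (3x3) and "t" (3): a world point X has camera coordinates R X + t; the wrist camera has in their place "tool_from_camera" (4x4, takes a point from camera to tool coordinates, whose origin is the TCP and whose axes are the flange's). Camera axes: x right, y down, z forward; pixel columns grow to the right and rows downward; lengths in m; the calibration is good to about 2 mm. A picture is of the moment at which its call begins: read the wrist's pose just before it.
- hand_in(): hands the job in; it is judged then, once.
The state is a dict: "clock": time; "joint_pos": joint angles; "joint_velocities": joint speeds; "tau": joint torques, N m; "position": TCP position; "ee_rot": TCP orientation; "ft_force": force on the tool from outside, world axes, zero at the start; "torque": the same for the moment, N m; "grip_width": opening from 0.0 (shut) to 1.0 (fully open); "grasp_force": force on a finger pad.
Only numpy, scipy, OpenCV 4.12 (cv2) and the standard library are available. Lean on these libraries where they do the work, as an engineer would, in place of code of your own. Each camera call takes 0.05 s, during which the arm holds its last target. There are 200 camera calls.

## Working session

There is one attempt and no reset: what is moved stays moved. The work goes in short steps, Python scripts to look and compute and a tool call to move; the robot and the scene stay as the last step left them, time stands still between calls to the robot, and variables do not carry over. Pictures are saved under pics/ and viewed, at most 10 in all, crops included, and the job is handed in when it is done.

Besides the shell and the picture viewer there is one more tool, called after "Emit:" as a command line: name --argument value ..., lists and objects as JSON in quotes. move_arm: Moves the arm, as the interface text tells. Its arguments: {"type":"object","properties":{"plan":{"type":"array","items":{"type":"object","properties":{"delta_pos":{"type":"array","items":{"type":"number"}},"turn":{"type":"array","items":{"type":"number"}},"fingers":{"type":"number"}}}},"force":{"type":"number"}},"required":["plan"]}

```bash
mkdir -p pics; cat > h.py <<'E'
import numpy as np, cv2
from workcell import get_obs, camera, hand_in, tip_reach
from scipy.spatial.transform import Rotation as Rn
def grab(n):
    o=get_obs(); c=camera(n)
    if 'R' not in c:
        T=c['tool_from_camera']; Rt=Rn.from_quat(o['ee_rot']).as_matrix()
        Rw=Rt@T[:3,:3]; p=Rt@T[:3,3]+np.array(o['position'])
        c['R']=Rw.T; c['t']=-Rw.T@p
    return c
def save(c,f): cv2.imwrite('pics/'+f,c['color'][...,::-1])
def ray(c,u,v):
    d=np.array([(u-c['cx'])/c['fx'],(v-c['cy'])/c['fy'],1.]); R=np.array(c['R'])
    return -R.T@np.array(c['t']), R.T@d
def onz(c,u,v,z):
    o,d=ray(c,u,v); return o+d*(z-o[2])/d[2]
def pts(c):
    z=c['range_z']; v,u=np.mgrid[:z.shape[0],:z.shape[1]]
    P=np.stack([(u-c['cx'])/c['fx']*z,(v-c['cy'])/c['fy']*z,z],-1)
    return (P-np.array(c['t']))@np.array(c['R'])
def proj(c,X):
    q=np.array(c['R'])@np.array(X)+np.array(c['t']); return c['fx']*q[0]/q[2]+c['cx'],c['fy']*q[1]/q[2]+c['cy']
E
python3 - <<'E'
from h import *
print(get_obs(), tip_reach)
a=grab('top'); b=grab('side')
save(a,'top.png'); save(b,'side.png')
np.savez('top.npz',**a); np.savez('side.npz',**b)
for c in(a,b): print(c['fx'],c['cx'],c['cy'],-np.array(c['R']).T@c['t'],c['R'][2])
E
```

```text
{'clock': 0.0, 'joint_pos': array([-1.19361142,  0.33284124, -0.06472099,  1.46097179,  0.02157765,
        1.34991605, -0.08850492]), 'joint_velocities': array([ 0.00184441, -0.00060989, -0.00021211,  0.00155639, -0.00029667,
       -0.00215705, -0.00013564]), 'tau': array([-1.94413115e-03, -6.25448656e+01,  4.74607525e-02, -3.91596794e+01,
        1.60097791e-02,  9.84658574e-03,  3.25253143e-05]), 'position': array([0.2431023 , 0.57537112, 0.24152056]), 'ee_rot': array([ 1.98548370e-01,  9.80090825e-01, -7.10368260e-04, -1.22997453e-04]), 'ft_force': array([-0.64317816,  0.89393196,  0.2935192 ]), 'torque': array([0.03918049, 0.00187057, 0.00415467]), 'grasp_force': 0.0, 'grip_width': 0.9973784286515465} 0.011
400.64275964800817 260.973594330325 188.6465252584317 [0.46040419 0.00492542 1.64394962] [ 0.10695437 -0.01089995 -0.99420418]
457.24813051833115 248.01385851455848 188.97473102688912 [ 0.38564915 -1.2033951   0.86864056] [ 0.1576887   0.81835497 -0.5526567 ]
```

View pics/top.png

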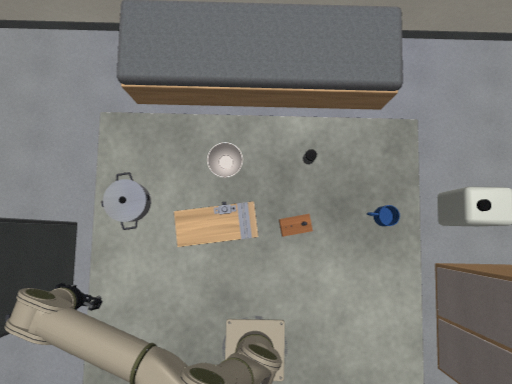

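View pics/side.png

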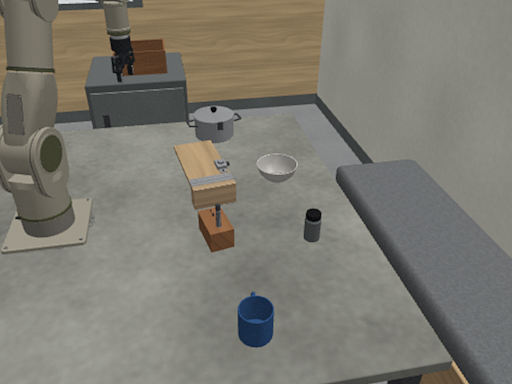

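The top view shows the leaf at (175–257, 203–246), with its hinge at u≈245, and the latch at (226, 209). The tool block is at (296, 225) with the punch at about (304, 224). The bowl is at (225, 160), the jar at (310, 156), the mug at (386, 216) and the pot at (125, 200). In the side view the punch stands at (218, 215).

```bash
python3 - <<'E'
from h import *
a=dict(np.load('top.npz')); b=dict(np.load('side.npz'))
print('latch',onz(a,226,209,.08),'punchcap',onz(a,304,224,.139))
P=pts(a)
# block top & leaf top: masks via height
hsv=cv2.cvtColor(a['color'],cv2.COLOR_RGB2HSV)
for nm,lo,hi,box in(('leaf',.065,.085,(165,190,270,260)),('block',.055,.072,(270,205,320,245))):
    m=np.zeros(hsv.shape[:2],np.uint8); u0,v0,u1,v1=box
    m[v0:v1,u0:u1]=((P[v0:v1,u0:u1,2]>lo)&(P[v0:v1,u0:u1,2]<hi))*255
    Q=P[m>0]; r=cv2.minAreaRect((Q[:,:2]*1000).astype(np.float32)); print(nm,r,Q[:,2].mean(),cv2.boxPoints(r).round())
v,u=np.mgrid[:384,:512]
s=(P[...,2]>.09)&(u>270)&(u<320)&(v>205)&(v<245); print('punch',P[s].round(3))
s=(P[...,2]>.082)&(u>200)&(u<260)&(v>195)&(v<225); print('latchcase',P[s].round(3), P[s].mean(0))
E
```

```text
latch [0.54599502 0.12263984 0.08      ] punchcap [ 0.4923991 -0.1753882  0.139    ]
leaf ((493.1068115234375, 164.9796600341797), (148.54623413085938, 315.5235900878906), 8.046117782592773) 0.0754250903430643 [[397. 311.]
 [442.  -2.]
 [589.  19.]
 [545. 332.]]
block ((491.1630859375, -149.48904418945312), (69.64525604248047, 119.86975860595703), 11.30441951751709) 0.06493108749450716 [[ 445.  -98.]
 [ 469. -215.]
 [ 537. -201.]
 [ 514.  -84.]]
punch [[ 0.46   0.005  1.644]
 [ 0.46   0.005  1.644]
 [ 0.46   0.005  1.644]
 [ 0.504 -0.175  0.138]
 [ 0.504 -0.179  0.142]
 [ 0.5   -0.171  0.109]
 [ 0.5   -0.172  0.137]
 [ 0.5   -0.176  0.133]
 [ 0.5   -0.178  0.146]
 [ 0.5   -0.184  0.133]
 [ 0.497 -0.17   0.117]
 [ 0.496 -0.172  0.138]
 [ 0.496 -0.176  0.134]
 [ 0.496 -0.179  0.139]
 [ 0.496 -0.184  0.132]
 [ 0.493 -0.172  0.107]
 [ 0.492 -0.171  0.14 ]
 [ 0.492 -0.175  0.139]
 [ 0.493 -0.18   0.133]
 [ 0.46   0.005  1.644]
 [ 0.46   0.005  1.644]
 [ 0.46   0.005  1.644]
 [ 0.46   0.005  1.644]
 [ 0.46   0.005  1.644]
 [ 0.46   0.005  1.644]]
latchcase [[0.46  0.005 1.644]
 [0.572 0.13
[... 2746 characters left out ...]
 0.114 0.085]
 [0.534 0.11  0.09 ]
 [0.534 0.106 0.092]
 [0.46  0.005 1.644]
 [0.529 0.148 0.091]
 [0.53  0.145 0.089]
 [0.529 0.14  0.093]
 [0.529 0.136 0.095]
 [0.53  0.133 0.086]
 [0.53  0.129 0.092]
 [0.53  0.126 0.087]
 [0.53  0.122 0.082]
 [0.531 0.075 0.082]
 [0.532 0.036 0.085]
 [0.524 0.219 0.084]
 [0.528 0.029 0.083]
 [0.523 0.075 0.083]
 [0.518 0.141 0.085]
 [0.52  0.067 0.084]
 [0.514 0.137 0.085]
 [0.51  0.187 0.083]
 [0.46  0.005 1.644]
 [0.508 0.059 0.082]
 [0.508 0.051 0.087]
 [0.503 0.133 0.083]
 [0.46  0.005 1.644]
 [0.46  0.005 1.644]
 [0.494 0.202 0.085]
 [0.494 0.187 0.084]
 [0.497 0.059 0.086]
 [0.489 0.051 0.084]
 [0.46  0.005 1.644]] [0.54131681 0.11830404 0.15606792]
```

```bash
cat >> h.py <<'E'
def to(p,az=None):
    """delta_pos/turn from the present pose to world p, tool straight down, tool y at azimuth az (deg)"""
    o=get_obs(); R0=Rn.from_quat(o['ee_rot']).as_matrix()
    if az is None: R1=R0
    else:
        a=np.radians(az); y=np.array([np.cos(a),np.sin(a),0]); z=np.array([0,0,-1.]); R1=np.stack([np.cross(y,z),y,z],1)
    print('delta',(R0.T@(np.array(p)-o['position'])).round(4),'turn',Rn.from_matrix(R0.T@R1).as_rotvec().round(4))
E
python3 - <<'E'
from h import *
c=grab('wrist'); print(c['tool_from_camera'],c['fx'],c['cx'],c['cy'])
to([.50,.15,.30],11.3)
E
```

```text
[[ 4.48175448e-04 -9.63216061e-01 -2.68727779e-01  6.85554249e-02]
 [ 9.99999154e-01  7.59882029e-04 -1.05592175e-03 -1.28156822e-03]
 [ 1.22128219e-03 -2.68727079e-01  9.63215586e-01 -1.30495322e-01]
 [ 0.00000000e+00  0.00000000e+00  0.00000000e+00  1.00000000e+00]] 345.70742136773197 255.50360195214654 188.15794712752333
delta [-0.4022 -0.292  -0.058 ] turn [-1.000e-03  6.000e-04  9.738e-01]
```

Units first: shifts go in shares of 0.75 m and turns go in shares of 2 pi rad. So -0.4 m is -0.5333, -0.292 m is -0.3893, 0.974 rad is 0.155.

Emit:
move_arm --plan '[{"delta_pos": [-0.5333, -0.3893, -0.0667], "turn": [0, 0, 0.155]}, {"delta_pos": [-0.5333, -0.3893, -0.0667], "turn": [0, 0, 0.155]}, {"delta_pos": [-0.5333, -0.3893, -0.0667], "turn": [0, 0, 0.155]}, {"delta_pos": [-0.5333, -0.3893, -0.0667], "turn": [0, 0, 0.155]}, {"delta_pos": [-0.5333, -0.3893, -0.0667], "turn": [0, 0, 0.155]}, {"delta_pos": [-0.5333, -0.3893, -0.0667], "turn": [0, 0, 0.155]}, {"delta_pos": [-0.5333, -0.3893, -0.0667], "turn": [0, 0, 0.155]}, {"delta_pos": [-0.5333, -0.3893, -0.0667], "turn": [0, 0, 0.155]}, {"delta_pos": [-0.5333, -0.3893, -0.0667], "turn": [0, 0, 0.155]}, {"delta_pos": [-0.5333, -0.3893, -0.0667], "turn": [0, 0, 0.155]}, {"delta_pos": [-0.5333, -0.3893, -0.0667], "turn": [0, 0, 0.155]}]'

```text
validation failed for argument at $.pl...
```

```bash
python3 - <<'E'
from h import *
to([.545,.165,.20],11.3)
E
```

```text
delta [-0.4378 -0.2606  0.042 ] turn [-1.000e-03  6.000e-04  9.738e-01]
```

Scaled: -0.438 m is -0.584, 0.042 m is 0.056, 0.974 rad is 0.155.

Emit:
move_arm --plan '[{"delta_pos": [-0.2933, -0.1733, 0], "turn": [0, 0, 0.0796], "fingers": 0}, {"delta_pos": [-0.2933, -0.1733, 0], "turn": [0, 0, 0.0796], "fingers": 0}, {"delta_pos": [-0.2933, -0.1733, 0], "turn": [0, 0, 0.0796], "fingers": 0}, {"delta_pos": [-0.584, -0.3467, 0.056], "turn": [0, 0, 0.155], "fingers": 0}, {"delta_pos": [-0.584, -0.3467, 0.056], "turn": [0, 0, 0.155], "fingers": 0}, {"delta_pos": [-0.584, -0.3467, 0.056], "turn": [0, 0, 0.155], "fingers": 0}, {"delta_pos": [-0.584, -0.3467, 0.056], "turn": [0, 0, 0.155], "fingers": 0}, {"delta_pos": [-0.584, -0.3467, 0.056], "turn": [0, 0, 0.155], "fingers": 0}, {"delta_pos": [-0.584, -0.3467, 0.056], "turn": [0, 0, 0.155], "fingers": 0}, {"delta_pos": [-0.584, -0.3467, 0.056], "turn": [0, 0, 0.155], "fingers": 0}, {"delta_pos": [-0.584, -0.3467, 0.056], "turn": [0, 0, 0.155], "fingers": 0}, {"delta_pos": [-0.584, -0.3467, 0.056], "turn": [0, 0, 0.155], "fingers": 0}]'

```text
clock: 1.65
position: [0.5449, 0.1674, 0.2005]
ee_rot: [0.633, 0.774, 0.0, -0.0]
ft_force: [0.2, -0.6, -0.5]
grip_width: 0.999
grasp_force: 0.0
```

```bash
python3 - <<'E'
from h import *
o=get_obs(); print(o['clock'],o['position'],o['joint_velocities'].round(3),o['ft_force'])
c=grab('wrist'); save(c,'w1.png'); np.savez('w1.npz',**c)
print(proj(c,[.542,.163,.075]))
to([.545,.165,.20],11.3)
E
```

```text
1.65 [0.54487183 0.16744225 0.20048264] [ 0.005 -0.     0.007  0.002  0.001 -0.002  0.001] [ 0.20114175 -0.64601314 -0.50934005]
(np.float64(252.3433832823661), np.float64(187.46145052710418))
delta [-0.0021 -0.0004  0.0005] turn [ 0.0002 -0.0006  0.0021]
```

View pics/w1.png

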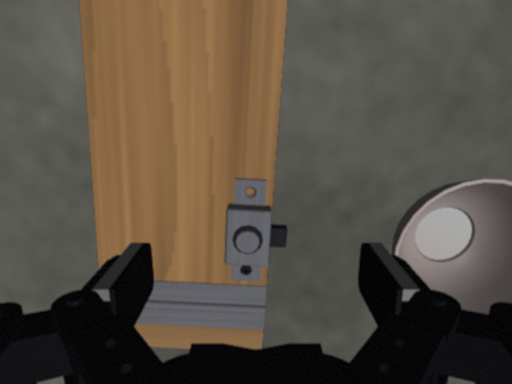

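The wrist view shows the latch plate with its open hole at about (250, 191), the button at (247, 240) and the dark screw at (246, 270). The bowl sits well to the right.

```bash
python3 - <<'E'
from h import *
c=dict(np.load('w1.npz')); col=c['color']; u0,v0,u1,v1=232,176,272,206
h=cv2.cvtColor(col,cv2.COLOR_RGB2HSV)
print(h[181:203,240:262,1])
pl=((h[...,1]<70)&(h[...,2]>40)).astype(np.uint8)
# wood pixels inside the ear
m=np.zeros(h.shape[:2],np.uint8); m[183:200,243:259]=h[183:200,243:259,1]>70
n,l,s,ce=cv2.connectedComponentsWithStats(m); print(s[1:],ce[1:])
for k in range(1,n):
    if s[k,4]>15: print(onz(c,*ce[k],.075),onz(c,*ce[k],.0765))
w=np.clip(h[183:200,243:259,1].astype(float)-50,0,None); yy,xx=np.mgrid[183:200,243:259]
uv=(w*xx).sum()/w.sum(),(w*yy).sum()/w.sum(); print(uv,onz(c,*uv,.0755))
to([.535,-.16,.24],11.3)
E
```

```text
[[ 20  17  14  21  19  23  22  22  24  19  21  22  19  20  27  23  20  19
   23  20  26  24]
 [ 23  21  19  19  19  17  17  17  19  22  19  21  19  21  24  26  21  21
   20  19  21  20]
 [ 17  21  19  23  16  21  13  19  19  17  17  19  20  17  17  21  19  24
   19  14  22  22]
 [ 17  20  21  19  21  19  19  17  15  19  17  21  22  22  19  19  23  19
   22  17  19  23]
 [ 19  17  21  17  19  24  22  22  15  23  22  18  17  17  19  17  19  19
   19  19  17  20]
 [ 15  21  19  21  19  18  20  25  18  11   8  16  16  18  22  19  19  17
   19  19  22  18]
 [ 19  19  16  21  24  15  18  11  16  35  44  26   9  12  22  24  17  19
   24  19  22  22]
 [ 15  17  19  15  19  18  11  43  74  94  98  91  68  31  10  19  22  17
   21  17  14  15]
 [ 22  21  21  17  20  11  35  85 115 128 124 122 108  81  20  16  18  19
   26  21  22  22]
 [ 15  19  19  19  15  11  65 112 130 132 129 132 126 110  61  14  19  22
   21  17  17  25]
 [ 19  22  19  19  15  15  72 119 136 131 128 131 130 120  76  11  21  20
   21  24  22  20]
 [ 20  19  17  17  15  13  63 117 131 130 132 129 128 115  64   8  15  20
   
[... 533 characters left out ...]
4  18  18  17  21  19
   21  22  17  22]
 [ 17  19  19  19  17  19  15  17  17  18  15  15  15  22  17  21  21  21
   24  20  19  20]
 [ 17  21  23  17  19  17  21  17  17  19  19  14  24  24  21  22  19  17
   19  19  22  20]
 [ 20  19  14  22  15  19  17  19  19  19  19  17  19  17  21  19  15  21
   21  17  20  15]
 [ 17  17  17  19  19  17  19  19  17  17  17  17  17  17  19  19  21  19
   17  22  22  22]]
[[246 188   9   7  46]] [[249.95652174 191.06521739]]
[0.54076297 0.15980718 0.075     ] [0.54070291 0.16023685 0.0765    ]
(np.float64(249.97228637413394), np.float64(191.15275486638075)) [0.54076847 0.15988406 0.0755    ]
delta [-0.3187 -0.0745 -0.0397] turn [ 0.0002 -0.0006  0.0021]
```

```bash
python3 - <<'E'
from h import *
to([.497,-.165,.23],11.3)
E
```

```text
delta [-0.3161 -0.1128 -0.0297] turn [ 0.0002 -0.0006  0.0021]
```

Emit:
move_arm --plan '[{"delta_pos": [-0.0667, -0.0267, -0.04], "turn": [0, 0, 0], "fingers": 0}, {"delta_pos": [-0.1333, -0.0533, -0.04], "turn": [0, 0, 0], "fingers": 0}, {"delta_pos": [-0.2, -0.0733, -0.04], "turn": [0, 0, 0], "fingers": 0}, {"delta_pos": [-0.2667, -0.096, -0.04], "turn": [0, 0, 0], "fingers": 0}, {"delta_pos": [-0.3333, -0.12, -0.04], "turn": [0, 0, 0], "fingers": 0}, {"delta_pos": [-0.4, -0.1427, -0.04], "turn": [0, 0, 0], "fingers": 0}, {"delta_pos": [-0.4213, -0.1507, -0.04], "turn": [0, 0, 0], "fingers": 0}, {"delta_pos": [-0.4213, -0.1507, -0.04], "turn": [0, 0, 0], "fingers": 0}, {"delta_pos": [-0.4213, -0.1507, -0.04], "turn": [0, 0, 0], "fingers": 0}, {"delta_pos": [-0.4213, -0.1507, -0.04], "turn": [0, 0, 0], "fingers": 0}]'

```text
clock: 2.95
position: [0.497, -0.1647, 0.2302]
ee_rot: [0.633, 0.774, 0.0, -0.0]
ft_force: [0.4, -0.4, 0.2]
grip_width: 0.998
grasp_force: 0.0
```

```bash
python3 - <<'E'
from h import *
c=grab('wrist'); save(c,'w2.png'); np.savez('w2.npz',**c)
print(get_obs()['position'],proj(c,[.4967,-.177,.139]),proj(c,[.4967,-.177,.065]))
E
```

```text
[ 0.49688566 -0.16496286  0.23021438] (np.float64(253.38303627494716), np.float64(212.53826800527185)) (np.float64(253.97030896577218), np.float64(184.34144314599362))
```

View pics/w2.png

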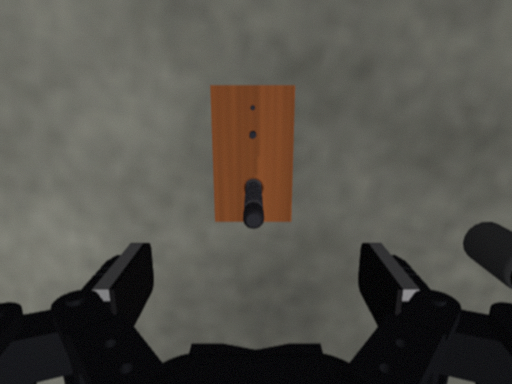

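The wrist view shows the block at (211–295, 85–222), with the drill bits at (252, 107) and (252, 134). The punch leans slightly toward the bottom of the picture because of perspective: its cap is near (254, 215) and its hole near (254, 186). The jar is off to the right.

```bash
python3 - <<'E'
from h import *
c=dict(np.load('w2.npz')); h=cv2.cvtColor(c['color'],cv2.COLOR_RGB2HSV); g=cv2.cvtColor(c['color'],cv2.COLOR_RGB2GRAY)
m=(((h[...,0]<15)|(h[...,0]>170))&(h[...,1]>120)&(h[...,2]>60)).astype(np.uint8)
cn=max(cv2.findContours(m,0,2)[0],key=cv2.contourArea)
W=np.array([onz(c,*p,.065)[:2] for p in cv2.convexHull(cn)[:,0].astype(float)],np.float32)
r=cv2.minAreaRect(W*1000); print('block',r)
P=pts(c)
d=(g<75).astype(np.uint8); d[:,:225]=0; d[:,280:]=0; d[:165]=0; d[250:]=0
n,l,s,ce=cv2.connectedComponentsWithStats(d); print(s[1:],ce[1:])
print(g[172:234:2,240:268:2])
s=(P[...,2]>.13)&(P[...,2]<.15)&(abs(P[...,0]-.497)<.03)&(abs(P[...,1]+.177)<.03)
print('cap depth pts',s.sum(),np.median(P[s],0)); v,u=np.where(s); print(u.min(),u.max(),v.min(),v.max())
E
```

```text
block ((490.56494140625, -152.89137268066406), (69.34221649169922, 118.9646224975586), 11.478002548217773)
[[254 165   1   1   1]
 [254 167   2   2   4]
 [239 168   1   1   1]
 [239 170   1   1   1]
 [254 170   2   2   3]
 [238 172   1   1   1]
 [253 172   1   1   1]
 [239 175   2   4   5]
 [247 174   1   1   1]
 [253 174   1   1   1]
 [241 176  24  53 989]
 [240 183   1   1   1]
 [238 184   1   1   1]
 [239 188   2   1   2]
 [239 190   1   3   3]
 [237 193   1   1   1]
 [238 197   3   2   3]
 [240 196   1   1   1]
 [240 201   1   2   2]
 [238 202   1   2   2]
 [238 206   3  14  21]
 [237 215   1   1   1]] [[254.         165.        ]
 [254.5        167.5       ]
 [239.         168.        ]
 [239.         170.        ]
 [254.66666667 170.33333333]
 [238.         172.        ]
 [253.         172.        ]
 [239.6        176.6       ]
 [247.         174.        ]
 [253.         174.        ]
 [252.75935288 202.98685541]
 [240.         183.        ]
 [238.         184.        ]
 [239.5        188.        ]
 [239.         191.        ]
 [237.         193.        ]
 [239.         197.666
[... 1354 characters left out ...]
  24  28  29  31  29  21  30  78  88]
 [ 74  69  20  19  26  34  38  40  37  33  32  27  76  88]
 [ 77  69  17  24  35  41  41  42  42  40  37  28  68  89]
 [ 77  66  17  27  43  40  42  42  41  42  36  32  70  87]
 [ 77  69  24  32  43  42  39  45  43  42  37  30  81  89]
 [100  99  44  28  42  40  41  42  41  42  36  43  93  98]
 [108 107  79  31  36  43  41  43  41  37  41  76 101 101]
 [105 104 106  75  37  37  32  37  37  44  76 101 100 102]
 [105 106 106 104  88  73  63  60  71  90  99  99 103 100]
 [105 103 104 104 105 105 101  97  99  98 100 100 101  99]
 [104 103 104 105 101  99  99  99  98  97  96  98 100  97]]
cap depth pts 369 [ 0.49734995 -0.18146682  0.13675641]
243 263 206 228
```

```bash
python3 - <<'E'
from h import *
c=dict(np.load('w2.npz')); b=dict(np.load('side.npz'))
for v in(216.5,218,219): print('cap',onz(c,253.6,v,.139))
print('hole proj',proj(c,[.4962,-.1803,.065]), 'vertical cap', proj(c,[.4962,-.1803,.139]))
# depth points on the cap's upper face
P=pts(c)[206:229,243:264]; s=abs(P[...,2]-.137)<.012; Q=P[s]; print('rim extents',Q[:,:2].min(0),Q[:,:2].max(0),np.percentile(Q[:,2],[5,50,95]))
# side view: punch axis
cr=b['color'][195:250,195:240]; cv2.imwrite('pics/s2.png',cv2.resize(cr[...,::-1],None,fx=12,fy=10,interpolation=cv2.INTER_CUBIC))
print(proj(b,[.4967,-.177,.139]),proj(b,[.4967,-.177,.065]))
E
```

```text
cap [ 0.49740845 -0.17977568  0.139     ]
cap [ 0.49762295 -0.18084254  0.139     ]
cap [ 0.49776625 -0.18155525  0.139     ]
hole proj (np.float64(252.6848854327343), np.float64(187.75098749818983)) vertical cap (np.float64(251.71118186526627), np.float64(216.87718378437899))
rim extents [ 0.4903833  -0.19043037] [ 0.50470037 -0.17539377] [0.12768576 0.13641976 0.13831659]
(np.float64(217.10888798202896), np.float64(203.25299805628012)) (np.float64(218.05162236613845), np.float64(224.46956250005093))
```

View pics/s2.png

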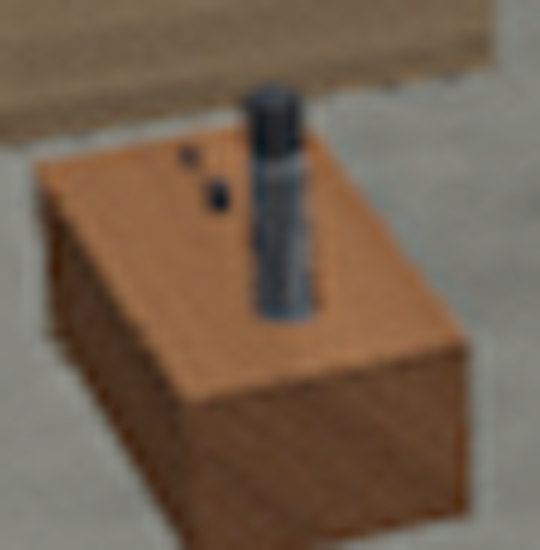

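The crop shows the punch standing upright in its hole: the cap is at about (272, 95) and the base at (287, 315) in the crop, which matches a vertical axis. Next I grasp it.

```bash
python3 - <<'E'
from h import *
to([.4972,-.1798,.0915],11.4)
E
```

```text
delta [-0.0147 -0.0026  0.1387] turn [ 0.     -0.0003  0.0001]
```

Scaled: 0.1387 m is 0.1849, -0.0147 m is -0.0196.

Emit:
move_arm --force 60 --plan '[{"delta_pos": [-0.0196, -0.0035, 0.0133], "turn": [0, 0, 0], "fingers": 0}, {"delta_pos": [-0.0196, -0.0035, 0.0533], "turn": [0, 0, 0], "fingers": 0}, {"delta_pos": [-0.0196, -0.0035, 0.1], "turn": [0, 0, 0], "fingers": 0}, {"delta_pos": [-0.0196, -0.0035, 0.1467], "turn": [0, 0, 0], "fingers": 0.3}, {"delta_pos": [-0.0196, -0.0035, 0.1849], "turn": [0, 0, 0], "fingers": 0.5}, {"delta_pos": [-0.0196, -0.0035, 0.1849], "turn": [0, 0, 0], "fingers": 0.6}, {"delta_pos": [-0.0196, -0.0035, 0.1849], "turn": [0, 0, 0], "fingers": 0.7}, {"delta_pos": [-0.0196, -0.0035, 0.1849], "turn": [0, 0, 0], "fingers": 0.75}]'

```text
clock: 4.0
position: [0.4978, -0.1812, 0.0929]
ee_rot: [0.634, 0.773, 0.001, 0.001]
ft_force: [0.1, -0.2, 0.4]
grip_width: 0.252
grasp_force: 0.0
```

```bash
python3 - <<'E'
from h import *
o=get_obs(); print(o['position'],o['grip_width'],o['grasp_force'],o['ft_force'])
c=grab('wrist'); save(c,'w3.png'); np.savez('w3.npz',**c)
E
```

```text
[ 0.49776492 -0.18123206  0.09291356] 0.25195332958180106 0.0 [ 0.05192661 -0.23399616  0.40389705]
```

View pics/w3.png

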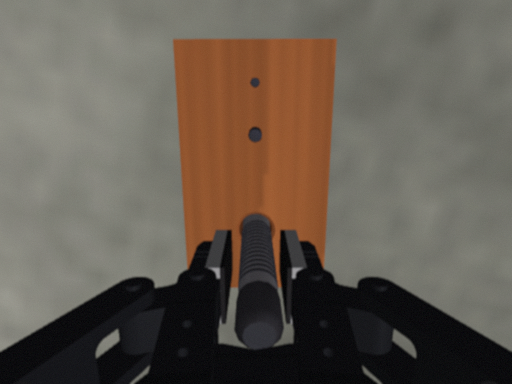

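The picture shows the punch centred between the pads: the cap is at (260, 325), the hole at (256, 225), and the pads are on either side. Now I close the fingers.

Emit:
move_arm --force 80 --plan '[{"delta_pos": [0, 0, 0], "turn": [0, 0, 0], "fingers": 0.8}, {"delta_pos": [0, 0, 0], "turn": [0, 0, 0], "fingers": 0.85}, {"delta_pos": [0, 0, 0], "turn": [0, 0, 0], "fingers": 1}, {"delta_pos": [0, 0, 0], "turn": [0, 0, 0], "fingers": 1}, {"delta_pos": [0, 0, 0], "turn": [0, 0, 0], "fingers": 1}]'

```text
clock: 4.68
position: [0.4972, -0.1812, 0.0918]
ee_rot: [0.634, 0.773, 0.0, 0.0]
ft_force: [1.5, 0.3, 3.6]
grip_width: 0.145
grasp_force: 77.8
```

```bash
python3 - <<'E'
from h import *
o=get_obs(); print(o['clock'],o['position'],o['ee_rot'],o['grip_width'],o['grasp_force'],o['ft_force'],o['torque'])
E
```

```text
4.675 [ 0.49720272 -0.18119552  0.09180056] [6.34119650e-01 7.73234868e-01 2.01026975e-04 2.59422605e-04] 0.1445027235455401 77.84617524594069 [1.48057486 0.29177854 3.5560451 ] [ 0.03211903 -0.38276014  0.02920364]
```

Scaled: -0.125 m is -0.1667, -0.065 m is -0.0867.

Emit:
move_arm --plan '[{"delta_pos": [0, 0, -0.008], "turn": [0, 0, 0], "fingers": 1}, {"delta_pos": [0, 0, -0.0267], "turn": [0, 0, 0], "fingers": 1}, {"delta_pos": [0, 0, -0.0533], "turn": [0, 0, 0], "fingers": 1}, {"delta_pos": [0, 0, -0.0867], "turn": [0, 0, 0], "fingers": 1}, {"delta_pos": [0, 0, -0.12], "turn": [0, 0, 0], "fingers": 1}, {"delta_pos": [0, 0, -0.1533], "turn": [0, 0, 0], "fingers": 1}, {"delta_pos": [0, 0, -0.1667], "turn": [0, 0, 0], "fingers": 1}, {"delta_pos": [0, 0, -0.1667], "turn": [0, 0, 0], "fingers": 1}, {"delta_pos": [0, 0, -0.1667], "turn": [0, 0, 0], "fingers": 1}]'

```text
clock: 5.8
position: [0.4964, -0.181, 0.2157]
ee_rot: [0.634, 0.773, -0.0, -0.001]
ft_force: [-0.3, 0.2, -1.3]
grip_width: 0.139
grasp_force: 78.3
```

```bash
python3 - <<'E'
from h import *
o=get_obs(); print(o['clock'],o['position'],o['ft_force'],o['torque'])
c=grab('wrist'); np.savez('w4.npz',**c); s=grab('side'); np.savez('s4.npz',**s)
p=o['position']+np.array([0,0,-.085]); print(proj(c,p),proj(s,p))
u,v=map(int,proj(s,p)); a=c['color'][140:384,150:362]; b=cv2.resize(s['color'][v-45:v+16,u-27:u+27],None,fx=4,fy=4,interpolation=cv2.INTER_CUBIC)
a=cv2.resize(a,None,fx=2,fy=2); b=cv2.resize(b,(int(b.shape[1]*488/b.shape[0]),488))
cv2.imwrite('pics/w4.png',np.hstack([a,b])[...,::-1]); print(a.shape,b.shape,u,v)
to([.5408,.1598,.24],11.4)
E
```

```text
5.8 [ 0.49635103 -0.18100196  0.21565365] [-0.30801051  0.18279552 -1.33793423] [-0.00605467  0.04292199 -0.01109481]
(np.float64(257.5824486419413), np.float64(198.4366825638311)) (np.float64(217.28615672730737), np.float64(206.55907236755078))
(488, 424, 3) (488, 432, 3) 217 206
delta [ 0.3256  0.1102 -0.0243] turn [-0.0016 -0.0005 -0.002 ]
```

View pics/w4.png

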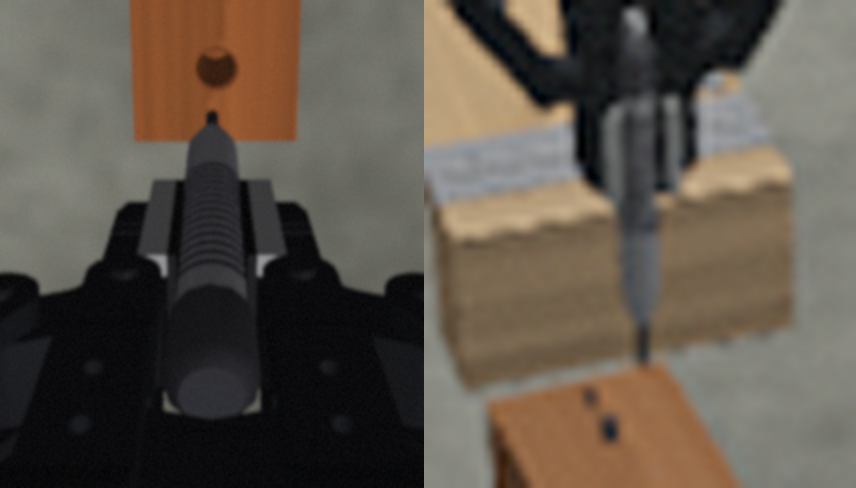

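The wrist half (left) shows the punch held straight, with its point at full-frame (256, 196.5), the cap at (256, 336) and the block hole at (258.5, 174). The side half (right) shows the tip at (217.4, 206) and the cap near (216.3, 163).

```bash
cat >> h.py <<'E'
def tip_tool(c,u,v,z):
    T=c['tool_from_camera']; d=T[:3,:3]@np.array([(u-c['cx'])/c['fx'],(v-c['cy'])/c['fy'],1]); return T[:3,3]+d*(z-T[2,3])/d[2]
E
python3 - <<'E'
from h import *
c=dict(np.load('w4.npz')); s=dict(np.load('s4.npz'))
print('tip',tip_tool(c,256,196.5,.085),'cap',tip_tool(c,256,336.5,-.047))
p=np.array([.4964,-.181,.2157]);print(proj(s,p-[0,0,.085]),proj(s,p+[0,0,.047]))
g=cv2.cvtColor(c['color'],cv2.COLOR_RGB2GRAY); print(g[190:206,246:266])
# edges of the knurled body per row: axis
for v in (206,212,218,224,300,310,320): print(v,''.join('%4d'%x for x in g[v,230:284:2]))
P=pts(s)[163:200,214:220]; print(P[::4,2:5].round(3).tolist())
E
```

```text
tip [ 0.0012737  -0.00091451  0.085     ] cap [-2.54597838e-06 -9.45520832e-04 -4.70000000e-02]
(np.float64(217.30307075851147), np.float64(206.5430834226867)) (np.float64(215.47412712692966), np.float64(165.315806612945))
[[ 89  92  91  92  92  88  90  91  96  98 101 100 101  97  97  98  99 102
  102 105]
 [ 91  92  93  91  90  87  88  93  97 101 103 102  98  98  98  96  99 102
  103 104]
 [ 92  90  93  90  89  89  90  94  97 101 101 103 100 101  97  98  99 102
  105 104]
 [ 91  92  90  91  90  90  89  91 100 101 103  99 101  98  98  98  97 103
  103 107]
 [ 92  94  89  92  91  90  88  91  92  88  84  90  96 100  98  98 100  98
  104 104]
 [ 90  92  91  92  92  91  87  81  73  63  58  69  83  93  98  98 100 100
  103 107]
 [ 91  89  93  90  91  90  84  69  46  33  28  38  65  91  96  98 101 102
  102 108]
 [ 88  92  91  90  91  90  78  51  26  19  18  24  50  82  95  98  99 101
  103 104]
 [ 89  89  92  90  93  89  79  50  22  18  16  20  47  79  95 100 101 102
  102 105]
 [ 93  92  92  90  91  90  77  46  22  15  20  18  42  79  92  98  99 101
  101 105]
 [ 91  91  90  92  93  92  
[... 1303 characters left out ...]
535, 0.124, 0.09], [0.504, -0.172, 0.264]], [[0.497, -0.189, 0.262], [0.499, -0.191, 0.263], [0.502, -0.189, 0.262]], [[0.497, -0.187, 0.249], [0.499, -0.188, 0.25], [0.502, -0.189, 0.249]], [[0.496, -0.19, 0.238], [0.499, -0.187, 0.236], [0.501, -0.187, 0.236]], [[0.496, -0.185, 0.223], [0.498, -0.189, 0.226], [0.501, -0.188, 0.225]], [[0.495, -0.189, 0.213], [0.498, -0.188, 0.212], [0.5, -0.187, 0.211]], [[0.494, -0.191, 0.202], [0.497, -0.186, 0.198], [0.5, -0.188, 0.199]], [[0.495, -0.182, 0.183], [0.497, -0.187, 0.186], [0.5, -0.185, 0.184]], [[0.494, -0.185, 0.172], [0.496, -0.187, 0.173], [0.499, -0.187, 0.173]], [[0.494, -0.183, 0.158], [0.496, -0.186, 0.16], [0.499, -0.186, 0.159]]]
```

```bash
python3 - <<'E'
from h import *
to([.5422,.1581,.2157],11.4);to([.5422,.1581,.175],11.4)
E
```

```text
delta [ 3.236e-01  1.113e-01 -1.000e-04] turn [-0.0016 -0.0005 -0.002 ]
delta [0.3236 0.1114 0.0406] turn [-0.0016 -0.0005 -0.002 ]
```

Emit:
move_arm --plan '[{"delta_pos": [0.04, 0.0133, 0], "turn": [0, 0, 0], "fingers": 1}, {"delta_pos": [0.1, 0.0333, 0], "turn": [0, 0, 0], "fingers": 1}, {"delta_pos": [0.1667, 0.056, 0], "turn": [0, 0, 0], "fingers": 1}, {"delta_pos": [0.2333, 0.08, 0], "turn": [0, 0, 0], "fingers": 1}, {"delta_pos": [0.3, 0.1027, 0], "turn": [0, 0, 0], "fingers": 1}, {"delta_pos": [0.36, 0.124, 0], "turn": [0, 0, 0], "fingers": 1}, {"delta_pos": [0.4067, 0.14, 0], "turn": [0, 0, 0], "fingers": 1}, {"delta_pos": [0.4315, 0.1484, 0], "turn": [0, 0, 0], "fingers": 1}, {"delta_pos": [0.4315, 0.1484, 0.0133], "turn": [0, 0, 0], "fingers": 1}, {"delta_pos": [0.4315, 0.1484, 0.0467], "turn": [0, 0, 0], "fingers": 1}, {"delta_pos": [0.4315, 0.1484, 0.0541], "turn": [0, 0, 0], "fingers": 1}, {"delta_pos": [0.4315, 0.1484, 0.0541], "turn": [0, 0, 0], "fingers": 1}]'

```text
clock: 7.4
position: [0.5427, 0.1566, 0.1759]
ee_rot: [0.635, 0.773, -0.0, -0.0]
ft_force: [0.5, -0.0, -0.2]
grip_width: 0.141
grasp_force: 78.2
```

Emit:
move_arm --plan '[{"delta_pos": [0, 0, 0], "turn": [0, 0, 0], "fingers": 1}, {"delta_pos": [0, 0, 0], "turn": [0, 0, 0], "fingers": 1}]'

```text
clock: 7.65
position: [0.5431, 0.1579, 0.1767]
ee_rot: [0.634, 0.773, 0.001, 0.0]
ft_force: [-0.8, -0.2, -1.7]
grip_width: 0.143
grasp_force: 78.3
```

```bash
python3 - <<'E'
from h import *
o=get_obs(); print(o['clock'],o['position'],o['ee_rot'],o['ft_force'],o['torque'])
c=grab('wrist'); np.savez('w5.npz',**c); s=grab('side'); np.savez('s5.npz',**s)
to([.5422,.1581,.175],11.4)
p=o['position']; tip=p+[-.0014,.0017,-.085]
print('hole w',proj(c,[.5408,.1598,.0755]),'tip',proj(c,tip),'side',proj(s,tip),proj(s,[.5408,.1598,.075]))
u,v=map(int,proj(s,tip)); a=c['color'][170:250,206:306]; b=s['color'][v-30:v+30,u-40:u+35]
a=cv2.resize(a,None,fx=5,fy=5,interpolation=cv2.INTER_CUBIC)
b=cv2.resize(b,(300,240),interpolation=cv2.INTER_CUBIC);b=cv2.copyMakeBorder(b,0,160,0,0,0)
cv2.imwrite('pics/w5.png',np.hstack([a,b])[...,::-1]);print(u,v)
E
```

```text
7.65 [0.54305504 0.15792336 0.17674327] [6.34197822e-01 7.73170583e-01 5.68201712e-04 2.22619376e-04] [-0.76935446 -0.23047569 -1.74881042] [-0.00819682 -0.02538935 -0.02945657]
delta [ 0.0002 -0.0007  0.0015] turn [ 0.0008 -0.0003 -0.0018]
hole w (np.float64(254.49456416179146), np.float64(188.32845852568784)) tip (np.float64(255.659609475377), np.float64(195.56715167551434)) side (np.float64(217.54816435687752), np.float64(157.31875479558184)) (np.float64(217.46878485115155), np.float64(161.54399351573943))
217 157
```

View pics/w5.png

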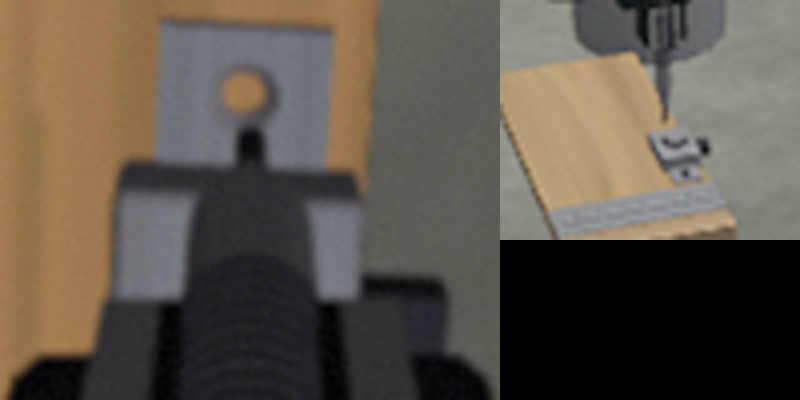

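The wrist crop shows the open hole at full-frame (254.8, 188.4), with the pin's tip just below it in the picture at (256, 195.6). Both match the predictions. The side crop shows the tip above the ear at (218, 157).

```bash
python3 - <<'E'
from h import *
c=dict(np.load('w5.npz')); h=cv2.cvtColor(c['color'],cv2.COLOR_RGB2HSV); 
w=np.clip(h[182:197,248:263,1].astype(float)-50,0,None); w[13:]=0; yy,xx=np.mgrid[182:197,248:263]
print(h[182:197,248:263,1])
uv=(w*xx).sum()/w.sum(),(w*yy).sum()/w.sum(); print(uv)
for zz in (.0997,.1007): print(tip_tool(c,*uv,zz))
print(tip_tool(c,255.7,195.3,.085)); print([get_obs()['position'].round(5) for _ in range(3)])
E
```

```text
[[ 19  21  19  20  17  20  13  14  20  20  19  23  18  22  18]
 [ 20  19  19  16  14  12  15  15   5  20  16  17  19  19  22]
 [ 16  20  14   9  40  63  70  72  59  35  11  18  16  21  18]
 [ 19  15  12  48  88 107 115 117 106  86  35  12  15  17  18]
 [ 15   9  34  86 118 122 130 126 124 112  75  16  22  16  19]
 [ 17   9  53 108 127 130 128 131 126 122  98  42  13  23  19]
 [ 11  13  60 115 131 129 128 127 130 128 116  64  20  16  19]
 [ 11  13  56 113 126 128 132 128 128 128 111  58  21  17  24]
 [ 11  13  36  93 123 131 130 128 126 116  92  33  14  17  21]
 [ 13  16  14  59  93 115 121 118 114  93  49  10  15  18  19]
 [ 13  18  14  16  48  73  83  82  72  37  13  16  17  16  19]
 [ 15  11  11  12  12  19  23  19  17  12  15  11  18  17  20]
 [ 19  13   9  16  12  18  16   6  13  19  14  13  20  20  20]
 [ 19  19  15  15  12  19  10  16  18  19  14  18  17  16  18]
 [ 21  19  17  17  14  10  26  16  20  26  17  18  18  22  16]]
(np.float64(254.45279956721666), np.float64(188.11982688666487))
[ 0.00282625 -0.00198458  0.0997    ]
[ 0.00254603 -0.00198875  0.1007    ]
[ 0.0020906  -0.00111295  0.085     ]
[array([0.5429 , 0.15805, 0.17648]), array([0.5429 , 0.15805, 0.17648]), array([0.5429 , 0.15805, 0.17648])]
```

Scaled: 0.01 m is 0.0133, -0.0009 m is -0.0012.

Emit:
move_arm --plan '[{"delta_pos": [0.0007, -0.0012, 0], "turn": [0, 0, 0], "fingers": 1}, {"delta_pos": [0.0007, -0.0012, 0.0053], "turn": [0, 0, 0], "fingers": 1}, {"delta_pos": [0.0007, -0.0012, 0.0107], "turn": [0, 0, 0], "fingers": 1}, {"delta_pos": [0.0007, -0.0012, 0.0133], "turn": [0, 0, 0], "fingers": 1}, {"delta_pos": [0.0007, -0.0012, 0.0133], "turn": [0, 0, 0], "fingers": 1}, {"delta_pos": [0.0007, -0.0012, 0.0133], "turn": [0, 0, 0], "fingers": 1}, {"delta_pos": [0.0007, -0.0012, 0.0133], "turn": [0, 0, 0], "fingers": 1}]'

```text
clock: 8.62
position: [0.5418, 0.1583, 0.1661]
ee_rot: [0.634, 0.773, 0.0, 0.0]
ft_force: [0.2, 0.1, -0.6]
grip_width: 0.144
grasp_force: 78.3
```

```bash
python3 - <<'E'
from h import *
o=get_obs(); print(o['clock'],o['position'],o['ee_rot'],o['ft_force'],o['torque'])
c=grab('wrist'); np.savez('w6.npz',**c)
a=cv2.resize(c['color'][175:225,226:286],None,fx=10,fy=10,interpolation=cv2.INTER_CUBIC)
cv2.imwrite('pics/w6.png',a[...,::-1])
E
```

```text
8.625 [0.54178249 0.15829602 0.16610058] [6.34138231e-01 7.73219691e-01 1.12830047e-04 2.28298681e-05] [ 0.21764192  0.1205167  -0.6416232 ] [ 0.03877205 -0.00011274 -0.00335012]
```

View pics/w6.png

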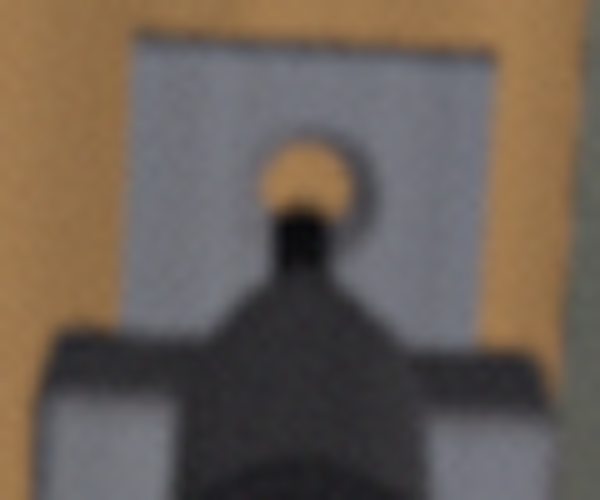

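The crop shows the ear with the hole ring centred near full-frame (256.7, 193.4). The pin's tip is at (256.2, 195.4) and about 6 mm above the ply, so it will land within about 0.5 mm. I trim that and lower it into the hole.

Scaled: 0.004 m is 0.0053, 0.003 m is 0.004.

Emit:
move_arm --plan '[{"delta_pos": [-0.0004, 0.0004, 0], "turn": [0, 0, 0], "fingers": 1}, {"delta_pos": [-0.0004, 0.0004, 0.0013], "turn": [0, 0, 0], "fingers": 1}, {"delta_pos": [-0.0004, 0.0004, 0.0027], "turn": [0, 0, 0], "fingers": 1}, {"delta_pos": [-0.0004, 0.0004, 0.004], "turn": [0, 0, 0], "fingers": 1}, {"delta_pos": [-0.0004, 0.0004, 0.0053], "turn": [0, 0, 0], "fingers": 1}, {"delta_pos": [-0.0004, 0.0004, 0.0053], "turn": [0, 0, 0], "fingers": 1}, {"delta_pos": [-0.0004, 0.0004, 0.0053], "turn": [0, 0, 0], "fingers": 1}]'

```text
clock: 9.55
position: [0.5421, 0.158, 0.162]
ee_rot: [0.634, 0.773, 0.0, 0.0]
ft_force: [1.0, -0.3, -2.1]
grip_width: 0.141
grasp_force: 78.3
```

```bash
python3 - <<'E'
from h import *
o=get_obs(); print(o['clock'],o['position'],o['ee_rot'],o['ft_force'],o['torque'])
c=grab('wrist'); np.savez('w7.npz',**c)
a=cv2.resize(c['color'][180:210,236:276],None,fx=15,fy=15,interpolation=cv2.INTER_CUBIC)
cv2.imwrite('pics/w7.png',a[...,::-1])
E
```

```text
9.55 [0.54209866 0.15802043 0.1620159 ] [6.34135190e-01 7.73222193e-01 3.52391977e-05 1.68950010e-05] [ 1.01448278 -0.30630944 -2.13103125] [-0.02979532 -0.00299008 -0.05987705]
```

View pics/w7.png

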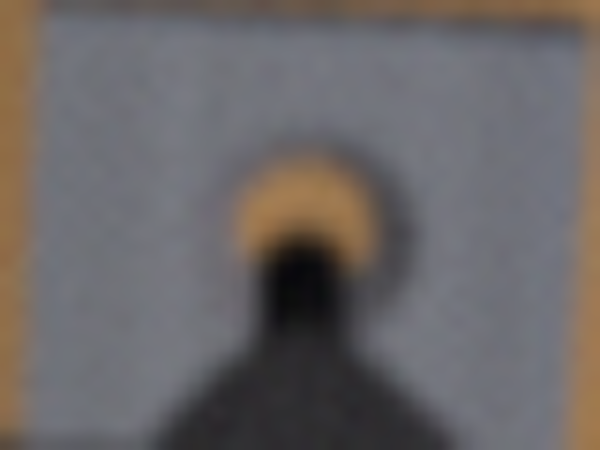

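The crop shows the tip inside the hole outline: the hole is centred at (256.5, 194.9) and the tip at (256.1, 195.2), about 2 mm above the ply. After a last small trim I go down to contact.

Scaled: 0.0015 m is 0.002, 0.001 m is 0.0013.

Emit:
move_arm --plan '[{"delta_pos": [-0.0004, 0.0003, 0], "turn": [0, 0, 0], "fingers": 1}, {"delta_pos": [-0.0004, 0.0003, 0.0007], "turn": [0, 0, 0], "fingers": 1}, {"delta_pos": [-0.0004, 0.0003, 0.0013], "turn": [0, 0, 0], "fingers": 1}, {"delta_pos": [-0.0004, 0.0003, 0.002], "turn": [0, 0, 0], "fingers": 1}, {"delta_pos": [-0.0004, 0.0003, 0.002], "turn": [0, 0, 0], "fingers": 1}]'

```text
clock: 10.22
position: [0.5424, 0.1578, 0.1606]
ee_rot: [0.634, 0.773, 0.0, 0.0]
ft_force: [0.8, -0.1, -1.2]
grip_width: 0.147
grasp_force: 78.4
```

Scaled: 0.0005 m is 0.0007.

Emit:
move_arm --plan '[{"delta_pos": [0, 0, 0.0007], "turn": [0, 0, 0], "fingers": 1}, {"delta_pos": [0, 0, 0.0007], "turn": [0, 0, 0], "fingers": 1}]'

```text
clock: 10.48
position: [0.5424, 0.1578, 0.1601]
ee_rot: [0.634, 0.773, 0.0, 0.0]
ft_force: [-0.8, -0.4, 1.4]
grip_width: 0.141
grasp_force: 78.5
```

Scaled: 0.0005 m is 0.0007.

Emit:
move_arm --plan '[{"delta_pos": [0, 0, 0.0007], "turn": [0, 0, 0], "fingers": 1}, {"delta_pos": [0, 0, 0.0007], "turn": [0, 0, 0], "fingers": 1}]'

```text
clock: 10.72
position: [0.5425, 0.1578, 0.1597]
ee_rot: [0.634, 0.773, 0.0, 0.0]
ft_force: [-1.4, 0.0, 2.6]
grip_width: 0.141
grasp_force: 78.7
```

Scaled: 0.001 m is 0.0013, 0.0005 m is 0.0007.

Emit:
move_arm --plan '[{"delta_pos": [0, 0, 0.0007], "turn": [0, 0, 0], "fingers": 1}, {"delta_pos": [0, 0, 0.0013], "turn": [0, 0, 0], "fingers": 1}, {"delta_pos": [0, 0, 0.0013], "turn": [0, 0, 0], "fingers": 1}]'

```text
clock: 11.1
position: [0.5426, 0.1578, 0.159]
ee_rot: [0.634, 0.773, 0.0, 0.0]
ft_force: [-0.9, 0.2, 5.8]
grip_width: 0.144
grasp_force: 79.1
```

```bash
python3 - <<'E'
from h import *
o=get_obs(); print(o['clock'],o['position'],o['ee_rot'],o['ft_force'],o['torque'])
E
```

```text
11.1 [0.54258101 0.1578217  0.15896562] [6.34182823e-01 7.73183029e-01 3.71713778e-04 1.15206016e-04] [-0.89319664  0.17449792  5.75570587] [-0.12495037  0.36342403  0.00340547]
```

Scaled: 0.0015 m is 0.002, 0.001 m is 0.0013.

Emit:
move_arm --plan '[{"delta_pos": [0, 0, 0.0007], "turn": [0, 0, 0], "fingers": 1}, {"delta_pos": [0, 0, 0.0013], "turn": [0, 0, 0], "fingers": 1}, {"delta_pos": [0, 0, 0.002], "turn": [0, 0, 0], "fingers": 1}, {"delta_pos": [0, 0, 0.002], "turn": [0, 0, 0], "fingers": 1}]'

```text
clock: 11.6
position: [0.5428, 0.158, 0.1581]
ee_rot: [0.634, 0.773, 0.001, 0.0]
ft_force: [-3.1, -1.0, 11.3]
grip_width: 0.143
grasp_force: 79.8
```

```bash
python3 - <<'E'
from h import *
o=get_obs(); print(o['clock'],o['position'],o['ee_rot'],o['ft_force'],o['torque'])
E
```

```text
11.6 [0.5427944  0.15795535 0.15812979] [6.34151980e-01 7.73208063e-01 7.25089378e-04 1.80082497e-04] [-3.09174115 -0.95022428 11.33375458] [-0.24323909  0.78100457  0.00905017]
```

Scaled: 0.0006 m is 0.0008, -0.0003 m is -0.0004.

Emit:
move_arm --plan '[{"delta_pos": [0, -0.0001, 0.0003], "turn": [0, 0, 0], "fingers": 1}, {"delta_pos": [-0.0001, -0.0004, 0.0008], "turn": [0, 0, 0], "fingers": 1}, {"delta_pos": [-0.0001, -0.0004, 0.0008], "turn": [0, 0, 0], "fingers": 1}]'

```text
clock: 11.98
position: [0.5427, 0.1579, 0.1579]
ee_rot: [0.634, 0.773, 0.001, 0.0]
ft_force: [-2.8, -0.7, 12.9]
grip_width: 0.145
grasp_force: 79.8
```

```bash
python3 - <<'E'
from h import *
o=get_obs(); print(o['clock'],o['position'],o['ee_rot'],o['ft_force'],o['torque'])
E
```

```text
11.975 [0.5427241  0.15790103 0.1578543 ] [6.34151205e-01 7.73208307e-01 1.03450323e-03 3.05479385e-04] [-2.83573337 -0.73898944 12.86491931] [-0.21992941  0.86186545 -0.00302898]
```

Scaled: -0.0006 m is -0.0008, -0.0003 m is -0.0004.

Emit:
move_arm --plan '[{"delta_pos": [0, -0.0004, 0.0003], "turn": [0, 0, 0], "fingers": 1}, {"delta_pos": [-0.0003, -0.0008, 0.0007], "turn": [0, 0, 0], "fingers": 1}, {"delta_pos": [-0.0003, -0.0008, 0.0007], "turn": [0, 0, 0], "fingers": 1}]'

```text
clock: 12.35
position: [0.5426, 0.1577, 0.1577]
ee_rot: [0.634, 0.773, 0.001, 0.001]
ft_force: [-2.2, -0.7, 13.6]
grip_width: 0.143
grasp_force: 80.0
```

```bash
python3 - <<'E'
from h import *
o=get_obs(); print(o['clock'],o['position'],o['ee_rot'],o['ft_force'],o['torque'])
E
```

```text
12.35 [0.54255868 0.15773694 0.15765635] [6.34162594e-01 7.73198100e-01 1.48811424e-03 5.36782803e-04] [-2.19817943 -0.7138887  13.60582472] [-0.07497157  0.57229615  0.05714038]
```

Scaled: 0.0007 m is 0.0009, -0.0003 m is -0.0004.

Emit:
move_arm --plan '[{"delta_pos": [0, -0.0001, 0.0004], "turn": [0, 0, 0], "fingers": 1}, {"delta_pos": [-0.0001, -0.0004, 0.0009], "turn": [0, 0, 0], "fingers": 1}, {"delta_pos": [-0.0001, -0.0004, 0.0009], "turn": [0, 0, 0], "fingers": 1}]'

```text
clock: 12.72
position: [0.5425, 0.1577, 0.1573]
ee_rot: [0.634, 0.773, 0.002, 0.001]
ft_force: [-1.5, -1.2, 16.6]
grip_width: 0.147
grasp_force: 80.1
```

Emit:
move_arm --plan '[{"delta_pos": [0, 0, 0], "turn": [0, 0, 0], "fingers": 1}]'

```text
clock: 12.85
position: [0.5425, 0.1577, 0.1573]
ee_rot: [0.634, 0.773, 0.002, 0.001]
ft_force: [-2.3, -0.2, 17.0]
grip_width: 0.14
grasp_force: 80.1
```

Emit:
move_arm --plan '[{"delta_pos": [0, 0, 0], "turn": [0, 0, 0], "fingers": 1}]'

```text
clock: 12.98
position: [0.5425, 0.1577, 0.1573]
ee_rot: [0.634, 0.773, 0.002, 0.001]
ft_force: [-2.3, -0.5, 16.8]
grip_width: 0.145
grasp_force: 80.1
```

Emit:
move_arm --plan '[{"delta_pos": [0, 0, 0], "turn": [0, 0, 0], "fingers": 1}, {"delta_pos": [0, 0, 0], "turn": [0, 0, 0], "fingers": 1}, {"delta_pos": [0, 0, 0], "turn": [0, 0, 0], "fingers": 1}, {"delta_pos": [0, 0, 0], "turn": [0, 0, 0], "fingers": 1}]'

```text
clock: 13.48
position: [0.5425, 0.1577, 0.1574]
ee_rot: [0.634, 0.773, 0.002, 0.001]
ft_force: [-1.3, -1.0, 16.1]
grip_width: 0.136
grasp_force: 80.1
```

Scaled: -0.063 m is -0.084, -0.05 m is -0.0667.

Emit:
move_arm --plan '[{"delta_pos": [0.0001, 0.0005, -0.0011], "turn": [0, 0, 0], "fingers": 1}, {"delta_pos": [0.0004, 0.0012, -0.0024], "turn": [0, 0, 0], "fingers": 1}, {"delta_pos": [0.0005, 0.0016, -0.0043], "turn": [0, 0, 0], "fingers": 1}, {"delta_pos": [0.0005, 0.0016, -0.0067], "turn": [0, 0, 0], "fingers": 1}, {"delta_pos": [0.0005, 0.0016, -0.0107], "turn": [0, 0, 0], "fingers": 1}, {"delta_pos": [0.0005, 0.0016, -0.0187], "turn": [0, 0, 0], "fingers": 1}, {"delta_pos": [0.0005, 0.0016, -0.04], "turn": [0, 0, 0], "fingers": 1}, {"delta_pos": [0.0005, 0.0016, -0.0667], "turn": [0, 0, 0], "fingers": 1}, {"delta_pos": [0.0005, 0.0016, -0.084], "turn": [0, 0, 0], "fingers": 1}, {"delta_pos": [0.0005, 0.0016, -0.084], "turn": [0, 0, 0], "fingers": 1}, {"delta_pos": [0.0005, 0.0016, -0.084], "turn": [0, 0, 0], "fingers": 1}]'

```text
clock: 14.85
position: [0.542, 0.1578, 0.2177]
ee_rot: [0.634, 0.773, -0.0, -0.0]
ft_force: [-0.7, -0.1, -0.9]
grip_width: 0.141
grasp_force: 78.3
```

```bash
python3 - <<'E'
from h import *
o=get_obs(); print(o['clock'],o['position'],o['ee_rot'],o['ft_force'],o['torque'])
c=grab('wrist'); np.savez('w8.npz',**c)
h=cv2.cvtColor(c['color'],cv2.COLOR_RGB2HSV);g=cv2.cvtColor(c['color'],cv2.COLOR_RGB2GRAY)
print(h[168:186,244:268,1]); print(g[190:204,246:266])
to([.4972,-.1812,.2157],11.4)
E
```

```text
14.85 [0.54203487 0.15775211 0.21766169] [ 6.34107892e-01  7.73244492e-01 -2.99471269e-04 -2.17103055e-04] [-0.74832721 -0.08090306 -0.90171515] [-0.01499646  0.02649826  0.04178974]
[[ 20  21  20  19  18  22  20  20  20  20  16  22  20  20  20  20  18  20
   20  24  22  22  19  25]
 [ 23  17  23  17  20  20  18  20  20  21  19  15  15  20  22  23  19  20
   24  22  20  22  22  22]
 [ 23  21  16  18  20  22  20  20  15  20  11  12  12  13  10  17  18  22
   20  20  18  22  23  24]
 [ 19  19  22  18  22  21  16  23  17   9  41  65  76  72  49  16  13  22
   20  25  18  20  25  21]
 [ 21  19  21  19  20  20  18  17   9  45  92 114 116 113  97  62  17  18
   21  20  21  22  22  17]
 [ 21  16  16  21  24  18  19  13  28  86 117 125 128 131 121 100  41  12
   19  20  21  16  21  20]
 [ 24  19  19  18  18  20  16  15  31 101 127 131 127 128 126 114  61  15
   17  22  20  20  21  21]
 [ 21  19  21  18  16  18  17  15  31 100 127 124 128 129 128 115  78   7
   20  21  24  24  21  19]
 [ 17  21  22  18  20  18  15  15  23  85 121 128 129 123 122 106  54   9
   20  21  22  24  19  24]
 [ 19  1
[... 1455 characters left out ...]
34  48  81 112 120 119 117 118
  117 118]
 [120 120 118 121 120 122 106  65  26  17  14  25  62 104 119 118 118 117
  116 116]
 [121 117 117 121 122 123 108  60  19   9  12  18  52  99 115 119 118 118
  119 115]
 [121 117 118 122 125 121 106  62  16  14   9  13  49  92 115 119 118 118
  118 119]
 [122 119 119 123 125 121 101  51  20  15  16  19  46  89 113 119 118 116
  118 117]
 [118 118 119 122 122 116  91  48  26  26  27  25  48  90 114 118 119 117
  116 119]
 [122 120 118 122 119 109  82  46  36  37  40  36  51  82 109 118 119 118
  117 116]
 [118 119 119 119 112  94  69  47  44  45  45  43  45  70  91 109 115 118
  119 118]]
delta [-0.3236 -0.1102  0.002 ] turn [-0.0011  0.0002 -0.0019]
```

Scaled: -0.3236 m is -0.4315, -0.305 m is -0.4067.

Emit:
move_arm --plan '[{"delta_pos": [-0.04, -0.0133, 0], "turn": [0, 0, 0], "fingers": 1}, {"delta_pos": [-0.1, -0.0333, 0], "turn": [0, 0, 0], "fingers": 1}, {"delta_pos": [-0.1667, -0.056, 0], "turn": [0, 0, 0], "fingers": 1}, {"delta_pos": [-0.2333, -0.08, 0], "turn": [0, 0, 0], "fingers": 1}, {"delta_pos": [-0.3, -0.1027, 0], "turn": [0, 0, 0], "fingers": 1}, {"delta_pos": [-0.36, -0.1227, 0], "turn": [0, 0, 0], "fingers": 1}, {"delta_pos": [-0.4067, -0.1387, 0], "turn": [0, 0, 0], "fingers": 1}, {"delta_pos": [-0.4315, -0.1467, 0], "turn": [0, 0, 0], "fingers": 1}, {"delta_pos": [-0.4315, -0.1467, 0.04], "turn": [0, 0, 0], "fingers": 1}, {"delta_pos": [-0.4315, -0.1467, 0.0533], "turn": [0, 0, 0], "fingers": 1}, {"delta_pos": [-0.4315, -0.1467, 0.0533], "turn": [0, 0, 0], "fingers": 1}, {"delta_pos": [-0.4315, -0.1467, 0.0533], "turn": [0, 0, 0], "fingers": 1}]'

```text
clock: 16.4
position: [0.4983, -0.181, 0.1789]
ee_rot: [0.634, 0.773, 0.0, 0.0]
ft_force: [-1.0, 0.0, -0.9]
grip_width: 0.144
grasp_force: 78.3
```

```bash
python3 - <<'E'
from h import *
o=get_obs(); print(o['clock'],o['position'],o['ee_rot'],o['ft_force'])
c=grab('wrist'); np.savez('w9.npz',**c)
h=cv2.cvtColor(c['color'],cv2.COLOR_RGB2HSV)
m=(((h[...,0]<15)|(h[...,0]>170))&(h[...,1]>120)&(h[...,2]>60)).astype(np.uint8)
cn=max(cv2.findContours(m,0,2)[0],key=cv2.contourArea)
g=cv2.cvtColor(c['color'],cv2.COLOR_RGB2GRAY)
u,v=map(int,proj(c,[.4962,-.1803,.065])); print(u,v); print(g[v-16:v+14,u-16:u+18:2])
z=o['position'][2]-.065
w=c['color'].astype(float)
d=(g<52).astype(np.uint8); d[:v-14]=0; d[195:]=0; d[:,:u-18]=0; d[:,u+18:]=0
n,l,s,ce=cv2.connectedComponentsWithStats(d); k=1+np.argmax(s[1:,4]); print(s[k],ce[k],'hole',tip_tool(c,*ce[k],z),'tip',tip_tool(c,255.8,195.2,.085))
c4=dict(np.load('w4.npz')); print('w4 hole',tip_tool(c4,258.5,174,.1507))
to([.4974,-.1815,.1757],11.4)
E
```

```text
16.4 [ 0.49826355 -0.18095132  0.17892852] [6.33948522e-01 7.73375111e-01 2.58854023e-04 3.76758759e-04] [-0.96209138  0.02307147 -0.87476888]
254 185
[[ 88  89  92  91  91  91  90  92  89  91  95  97 104 108 104 102 102]
 [ 88  90  93  92  91  88  93  96  91  91  96 102 104 105 105 104 101]
 [ 90  92  93  94  90  89  93  92  89  91  98 103 106 106 103 103 100]
 [ 89  89  93  91  91  88  90  87  84  82  91 100 103 105 105 105 102]
 [ 89  90  91  94  92  89  87  82  78  79  86  92 102 106 103 103 101]
 [ 89  91  92  93  91  81  79  82  80  81  78  80  95 104 106 105 101]
 [ 87  91  94  90  91  73  72  83  86  89  82  66  81 100 103 101 101]
 [ 90  91  92  89  82  59  61  77  84  84  71  50  66  91 105 103 103]
 [ 87  89  93  92  74  47  44  58  67  69  58  42  53  80 102 100 100]
 [ 91  90  93  89  66  43  36  43  45  47  39  36  41  66  96 102 102]
 [ 88  92  91  84  57  40  38  38  36  41  36  38  36  57  87 101 102]
 [ 88  90  91  78  50  45  40  37  38  37  37  36  35  44  77 101 102]
 [ 90  91  89  74  48  41  42  38  36  38  39  38  36  39  71 102 101]
 [ 91  91  90  65  45  40 
[... 722 characters left out ...]
 35  37  41  53  74  98 104  98]
 [ 87  89  93  91  84  65  42  38  36  36  41  52  64  86  98 105 102]
 [ 89  90  91  93  87  78  61  44  34  36  47  60  74  95 105 104 101]
 [ 89  90  92  93  89  82  73  61  35  26  52  74  87 105 106 104 105]
 [ 89  87  94  94  91  86  81  69  31  19  49  83  99 108 106 103 101]
 [ 88  89  92  93  90  89  86  74  24  20  46  89 101 108 106 102 101]
 [ 86  88  91  91  92  90  89  79  23  19  46 100 104 105 104 103 102]]
[245 176  21  19 308] [254.97727273 185.07467532] hole [ 0.00115704 -0.0016593   0.11392852] tip [ 0.00215992 -0.00104829  0.085     ]
w4 hole [0.0007839  0.00118974 0.1507    ]
delta [-0.0003 -0.001   0.0033] turn [ 0.0012  0.0003 -0.0015]
```

Scaled: 0.048 m is 0.064, -0.0003 m is -0.0004.

Emit:
move_arm --plan '[{"delta_pos": [0.0003, -0.0004, 0.008], "turn": [0, 0, 0], "fingers": 1}, {"delta_pos": [0.0003, -0.0004, 0.0187], "turn": [0, 0, 0], "fingers": 1}, {"delta_pos": [0.0003, -0.0004, 0.0293], "turn": [0, 0, 0], "fingers": 1}, {"delta_pos": [0.0003, -0.0004, 0.04], "turn": [0, 0, 0], "fingers": 1}, {"delta_pos": [0.0003, -0.0004, 0.0507], "turn": [0, 0, 0], "fingers": 1}, {"delta_pos": [0.0003, -0.0004, 0.0587], "turn": [0, 0, 0], "fingers": 1}, {"delta_pos": [0.0003, -0.0004, 0.064], "turn": [0, 0, 0], "fingers": 1}, {"delta_pos": [0.0003, -0.0004, 0.064], "turn": [0, 0, 0], "fingers": 1}]'

```text
clock: 17.45
position: [0.4974, -0.1809, 0.13]
ee_rot: [0.634, 0.773, -0.0, -0.0]
ft_force: [-0.1, 0.1, -0.8]
grip_width: 0.141
grasp_force: 78.3
```

```bash
python3 - <<'E'
from h import *
o=get_obs(); print(o['clock'],o['position'],o['ee_rot'],o['ft_force'],o['torque'])
E
```

```text
17.45 [ 0.49736086 -0.18092502  0.12996294] [ 6.34144649e-01  7.73214415e-01 -7.78185512e-05 -1.63651568e-04] [-0.06154614  0.14282917 -0.79635943] [-0.02844528 -0.0158784  -0.04283666]
```

Scaled: 0.021 m is 0.028, 0.017 m is 0.0227.

Emit:
move_arm --plan '[{"delta_pos": [0, 0, 0.008], "turn": [0, 0, 0], "fingers": 1}, {"delta_pos": [0, 0, 0.016], "turn": [0, 0, 0], "fingers": 1}, {"delta_pos": [0, 0, 0.0227], "turn": [0, 0, 0], "fingers": 1}, {"delta_pos": [0, 0, 0.028], "turn": [0, 0, 0], "fingers": 1}]'

```text
clock: 17.95
position: [0.4974, -0.1809, 0.1088]
ee_rot: [0.634, 0.773, -0.0, -0.0]
ft_force: [-0.2, 0.1, -1.4]
grip_width: 0.144
grasp_force: 78.3
```

Scaled: 0.014 m is 0.0187, 0.012 m is 0.016.

Emit:
move_arm --plan '[{"delta_pos": [0, 0, 0.0053], "turn": [0, 0, 0], "fingers": 1}, {"delta_pos": [0, 0, 0.0107], "turn": [0, 0, 0], "fingers": 1}, {"delta_pos": [0, 0, 0.016], "turn": [0, 0, 0], "fingers": 1}, {"delta_pos": [0, 0, 0.0187], "turn": [0, 0, 0], "fingers": 1}, {"delta_pos": [0, 0, 0.0187], "turn": [0, 0, 0], "fingers": 1}]'

```text
clock: 18.58
position: [0.4974, -0.1809, 0.0951]
ee_rot: [0.634, 0.773, -0.0, -0.0]
ft_force: [-0.1, 0.3, -0.3]
grip_width: 0.146
grasp_force: 78.3
```

Scaled: 0.0025 m is 0.0033, 0.002 m is 0.0027.

Emit:
move_arm --plan '[{"delta_pos": [0, 0, 0.0013], "turn": [0, 0, 0], "fingers": 1}, {"delta_pos": [0, 0, 0.0027], "turn": [0, 0, 0], "fingers": 1}, {"delta_pos": [0, 0, 0.0033], "turn": [0, 0, 0], "fingers": 1}, {"delta_pos": [0, 0, 0.0033], "turn": [0, 0, 0], "fingers": 1}]'

```text
clock: 19.08
position: [0.4975, -0.181, 0.0927]
ee_rot: [0.634, 0.773, 0.0, 0.0]
ft_force: [-0.0, 0.5, -0.9]
grip_width: 0.144
grasp_force: 78.3
```

Emit:
move_arm --plan '[{"delta_pos": [0, 0, 0], "turn": [0, 0, 0], "fingers": 0.82}, {"delta_pos": [0, 0, 0], "turn": [0, 0, 0], "fingers": 0.78}, {"delta_pos": [0, 0, 0], "turn": [0, 0, 0], "fingers": 0.7}, {"delta_pos": [0, 0, 0], "turn": [0, 0, 0], "fingers": 0.55}, {"delta_pos": [0, 0, 0], "turn": [0, 0, 0], "fingers": 0.4}, {"delta_pos": [0, 0, 0], "turn": [0, 0, 0], "fingers": 0.4}, {"delta_pos": [0, 0, 0], "turn": [0, 0, 0], "fingers": 0.4}]'

```text
clock: 19.95
position: [0.4974, -0.1809, 0.0927]
ee_rot: [0.634, 0.773, 0.0, -0.0]
ft_force: [-0.4, 0.4, -0.5]
grip_width: 0.602
grasp_force: 0.0
```

Released. I rise straight up and clear the punch.

Scaled: -0.138 m is -0.184, -0.115 m is -0.1533.

Emit:
move_arm --plan '[{"delta_pos": [0, 0, -0.0133], "turn": [0, 0, 0], "fingers": 0.4}, {"delta_pos": [0, 0, -0.04], "turn": [0, 0, 0], "fingers": 0.4}, {"delta_pos": [0, 0, -0.0733], "turn": [0, 0, 0], "fingers": 0.4}, {"delta_pos": [0, 0, -0.1133], "turn": [0, 0, 0], "fingers": 0.4}, {"delta_pos": [0, 0, -0.1533], "turn": [0, 0, 0], "fingers": 0.4}, {"delta_pos": [0, 0, -0.184], "turn": [0, 0, 0], "fingers": 0}, {"delta_pos": [0, 0, -0.184], "turn": [0, 0, 0], "fingers": 0}, {"delta_pos": [0, 0, -0.184], "turn": [0, 0, 0], "fingers": 0}, {"delta_pos": [0, 0, -0.184], "turn": [0, 0, 0], "fingers": 0}, {"delta_pos": [0, 0, -0.184], "turn": [0, 0, 0], "fingers": 0}]'

```text
clock: 21.2
position: [0.4972, -0.181, 0.2301]
ee_rot: [0.634, 0.773, -0.0, -0.0]
ft_force: [0.2, 0.9, 0.8]
grip_width: 1.004
grasp_force: 0.0
```

```bash
python3 - <<'E'
from h import *
o=get_obs(); print(o['clock'],o['position'],o['ft_force'],abs(o['joint_velocities']).max())
c=grab('wrist'); P=pts(c); s=(abs(P[...,2]-.137)<.012)&(abs(P[...,0]-.497)<.03)&(abs(P[...,1]+.18)<.03)
v,u=np.where(s); print(s.sum(),u.min(),u.max(),v.min(),v.max(),np.median(P[s],0),np.percentile(P[s][:,2],95))
a=grab('top'); a0=dict(np.load('top.npz')); d=cv2.absdiff(a['color'],a0['color']).max(2)
for n,(u,v) in dict(pot=(125,200),bowl=(225,160),jar=(310,156),mug=(386,216),leaf=(216,224)).items(): print(n,(d[v-24:v+25,u-24:u+25]>40).sum())
E
```

```text
21.2 [ 0.49715564 -0.18095273  0.23009912] [0.20261988 0.93923405 0.77655821] 0.00329289968275931
422 245 265 183 207 [ 0.49563118 -0.18191175  0.13658757] 0.13829440333019682
pot 0
bowl 0
jar 0
mug 0
leaf 0
```

The punch stands back at its full height (cap top at about 0.138 m), upright, and the crockery hasn't moved.

```bash
python3 -c "
from workcell import hand_in; print(hand_in())"
```

```text
the job is handed in; nothing more can be done
None
```

The punch was pressed in the latch's open hole at about 17 N for over half a second with no slip seen, then lifted out and stood back in the block, with the crockery unmoved; I saw no mark on the ply in the low-resolution camera data, and the job is handed in at about 21 s.

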